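Open a double-door tool cupboard with a foot-bolted passive door

ROBOT

A 6-joint arm with a two-finger parallel gripper is mounted at the origin on a cart in front of the work surface, level with it; the furniture and walls round the work are solid. World frame = base frame: x ahead of the robot, y to its left, z up, the work surface at z = 0. Lengths are in m, angles in degrees, forces in N, time in s.
With the tool pointing down it reaches from about 0.35 to 0.875 m from the base axis. Payload 4.2 kg.
Tool frame: the origin (TCP) lies midway between the tips of the shut fingers; the grasp point (between the pads) lies r.grasp_offset behind it (r.grasp_offset is the distance from the TCP to the grasp point, in m); z points along the fingers, y is the direction in which the jaws open and shut (so a half turn about z gives the same grasp; the last joint's range is limited). The gripper opens to 87 mm and grips with 3 to 60 N. Pads are 19 mm wide; open, the fingers measure 117 mm over their backs; the gripper's body (75 mm by 190 mm) begins 51 mm behind the grasp point.
Start: joints at [83.056, 22.042, 0.453, 0, -68.411, -14.817], TCP at [0.232, 0.58, 0.201] pointing down, gripper open.
Joint ranges: [-179.83, 179.83], [-69.29, 118.12], [-61.27, 80.66], [-181.25, 117.63], [-171.15, -9.14], [-177.46, 177.46]. Speed limits (degrees/s): [159.86, 159.86, 180, 180, 180, 180].

INTERFACE

Orientations are given as a 3x3 rotation matrix whose columns are the frame's x, y, z axes.
In Python, from station import sense, optics, r gives the robot as it stands. The module is installed in compiled form; this text tells all that it offers.
- The arm moves only by the tool servo_tool, never from a script. Its argument "deltas" is a list of rows, each an object with "slide": the shift along the tool's x, y, z in units of 25 mm (1.0 is 25 mm), a list of three; "spin": the turn about the tool's z in units of 8 degrees (1.0 is 8 degrees). A call has 1 to 10 rows; each row shifts and turns the pose as measured when the row begins, along the tool's axes as they then stand; what a row does not reach is not made up. A row lasts 1/10 s, in which the tool goes at most 50 mm and 8.59 degrees, less where a joint would pass 70% of its speed; a pose out of reach is approached as far as the arm can. A call is refused whole if a number of a shift passes 1 or a number of a turn 1, either way. A call with a gripper value outside its range is refused whole. "gripper" is the closure in counts, from 0 (fully open) to 255 (shut), set as the call begins (left out, the last holds). The fingers move at their own pace and stop on an object; the grip force is fixed at half the most. Time passes only in rows, so rows that do not move let the fingers close. It gives the time, the measured TCP pose, the force and the opening at its end, in the units of the state.
- sense(): the state, without advancing time (a new reading comes with each control period).
- optics.capture(name): name is "scene" or "side" or "wrist"; returns a dict with "frame" (384x512x3 uint8, red, green, blue), "camera_matrix" (3x3 intrinsics, pixels), "eye" and "rotation" of the camera in the world. Camera axes: x right, y down, z forward; pixel columns grow to the right and rows downward; lengths in m; the calibration is good to about 2 mm. A picture is of the moment at which its call begins. There is no depth.
- r.finish_job(): hands the job in, once; it reports no verdict.
The state is a dict: "time_s": time; "joints": joint angles; "joint_velocities": joint speeds; "effort": joint torques, N m; "tcp_pos": TCP position; "ee_rot": TCP orientation; "wrist_force": force on the tool from outside, world axes, zero at the start; "moment": the same for the moment, N m; "gripper_width": opening from 0.0 (shut) to 1.0 (fully open).
Only numpy, scipy, OpenCV 4.12 (cv2) and the standard library are available. Lean on these libraries where they do the work, as an engineer would, in place of code of your own. Each camera call takes 0.05 s, during which the arm holds its last target.

TASK

Open the green tool cupboard for stocktaking. First swing out the right-hand door by its bar handle; that uncovers the black thumb piece of the foot bolt on the left-hand door: draw that bolt fully up (its head only comes out where the door lines up with the eye in the sill, so nudge the door in or out by feel while lifting), then swing the left-hand door out too. Leave both doors standing open about square to the front or farther, and leave the spanner, tape roll and clamp where they lie.

Things in the scene. Friction and masses are not known exactly. Their poses are not given: they have to be found in the camera images.
- cupboard: grey fixed bench cupboard, 346 mm wide, 200 mm high, 100 mm deep, turned by up to 0.2 rad. Origin: on the worktop below the middle of the doors' front faces; x into the cupboard (away from the robot), y to its left, z up. Two green doors, each 156 mm wide, 10 mm thick, from 31 to 200 mm height; nothing stands above 200 mm. A 26 mm high sill reaches 36 mm in front of them
- active_door (a joint): angle of the right-hand (active) door, rad: 0 shut, grows as its free edge swings out to the robot, up to 1.75. Upright hinge; friction (0.12 N m) holds it where it is left. Its free edge carries a cover channel 50 mm deep and 70 mm wide, closed on top, which reaches 58 mm across the left door and encloses the thumb piece while this door is shut
- active_door_hinge (a point): point on the right-hand door's upright hinge axis, 160 mm above the worktop, at 0, -160 mm in the cupboard's x, y. Its axes turn with the door: y runs from the hinge to the free edge, x to the inside
- handle (a point): grip point, 160 mm above the worktop, on the right-hand door's upright steel bar handle: 10 mm in diameter, from 123 to 185 mm height, free at the top, 36 mm in front of the door face and 88 mm from the hinge; thin stays join it to the door at 128 and 178 mm. The cover channel's side is 60 mm from the bar. Axes turn with the door
- passive_door (a joint): angle of the left-hand (passive) door, rad: grows as its free edge swings out to the robot, up to 1.75. While the bolt is down it has only play, from 0 (bolt against the sill's nose) to -0.12 (pushed in by 16 mm at the bolt), and starts anywhere in it. Upright hinge; friction (0.12 N m) holds it where it is left
- passive_door_hinge (a point): point on the left-hand door's upright hinge axis, 160 mm above the worktop, at 0, +160 mm in the cupboard's x, y. Its axes turn with the door: minus y runs from the hinge to the free edge, x to the inside
- bolt (a joint): lift of the left-hand door's foot bolt, m: 0 down, 0.024 fully drawn. It slides upright on the door, takes about 3 N and stays where it is left. The 14 mm head at its foot is held under a plate in the sill (see sill_slot): off the eye it stops dead after about 2 mm of lift, in the eye it rises freely; above 18 mm the door is free to swing
- thumb_piece (a point): middle of the bolt's black thumb piece: 10 mm wide (across the door), 30 mm deep (out from it), 36 mm high. With the bolt down it is 166 mm (its top 184 mm) above the worktop; 25 mm in front of the left door's face, 133 mm from its hinge. It rises with the bolt and turns with the door; pinched across its 10 mm from above it also pushes and pulls the door
- spanner: loose steel spanner, 161 mm long, 9 mm high, lying in front of the cupboard; bystander, origin at the middle of its underside
- tape_roll: loose roll of edging tape, 92 mm in diameter, 22 mm high, lying to the right; bystander, origin at the middle of its underside
- clamp: loose blue G-clamp, 73 x 133 x 16 mm, lying flat to the left; bystander, origin at the middle of its underside
- sill_slot (a point): point fixed in the cupboard, on top of the sill where the bolt enters it with the door at 0. The hidden plate below has an eye, 17.6 mm long front to back, so the 14 mm head passes over 3.6 mm of door travel. Where the eye lies is not measured and differs each time: centred where the bolt is pushed in by 3 to 14 mm from the door's zero. Find it by feel

How it is judged:
By the outcome, as a careful person would: the job done as asked, in the order asked, and still so for the second after the job is handed in, with the robot touching nothing.
It also fails if it takes over 56 s, if anything falls off the work surface, if the arm or the gripper's body presses on something with over 40 N, if the wrist force passes 120 N, or if a joint passes its speed limit or range.

## Working session

There is one attempt and no reset: what is moved stays moved. The work goes in short steps, Python scripts to look and compute and a tool call to move; the robot and the scene stay as the last step left them, time stands still between calls to the robot, and variables do not carry over. Pictures are saved under pics/ and viewed, and the job is handed in when it is done.

Besides the shell and the picture viewer there is one more tool, called after ">>>" as a command line: name --argument value ..., lists and objects as JSON in quotes. servo_tool: Moves the arm, as the interface text tells. Its arguments: {"type":"object","properties":{"deltas":{"type":"array"},"gripper":{"type":"number"}},"required":["deltas"]}

```bash
mkdir -p pics; python3 - <<'E'
from station import sense, optics, r
import cv2, numpy as np, pickle
s=sense(); print(s, r.grasp_offset)
D={}
for n in ("scene","side","wrist"):
    c=optics.capture(n); D[n]=c
    print(n,c['camera_matrix'].tolist(),np.round(c['eye'],4),np.round(c['rotation'],4).tolist())
    cv2.imwrite(f'pics/{n}0.png',cv2.resize(c['frame'][:,:,::-1],(800,600),interpolation=cv2.INTER_CUBIC))
pickle.dump(D,open('cap0.pkl','wb'))
E
```

```text
{'time_s': 0.0, 'joints': array([ 8.30545803e+01,  2.20903093e+01,  3.79991027e-01, -3.00984382e-02,
       -6.84123872e+01, -1.48154030e+01]), 'joint_velocities': array([-0.09380948,  0.04162694, -0.01821184,  0.0049291 ,  0.0049306 ,
       -0.10926927]), 'effort': array([-7.98387355e-04, -3.90665460e+01,  1.87403798e+01,  4.22013626e+00,
        1.09401857e-02, -2.00142672e-04]), 'tcp_pos': array([0.23145628, 0.57985348, 0.19986301]), 'ee_rot': array([[ 9.28667704e-01, -3.70912041e-01, -7.43850688e-04],
       [-3.70912779e-01, -9.28665407e-01, -2.06678227e-03],
       [ 7.58060286e-05,  2.19525767e-03, -9.99997588e-01]]), 'wrist_force': array([0.26258378, 0.26595397, 0.30688085]), 'moment': array([ 0.00994988,  0.0280398 , -0.03271687]), 'gripper_width': 1.0035487064335127} 0.0187
scene [[489.8476448158134, 0.0, 256.25160684491203], [0.0, 489.8476448158134, 189.49928773957924], [0.0, 0.0, 1.0]] [-0.0332 -0.846   0.8647] [[0.8456, -0.3151, 0.431], [-0.5336, -0.4721, 0.7017], [-0.0177, -0.8233, -0.5673]]
side [[368.16569742054196, 0.0, 257.21140399683037], [0.0, 368.16569742054196, 187.6464223600344], [0.0, 0.0, 1.0]] [0.0855 0.3649 1.0529] [[-0.5308, -0.7363, 0.4197], [-0.8475, 0.4666, -0.2532], [-0.0094, -0.4901, -0.8716]]
wrist [[336.34928411538334, 0.0, 257.02103422564664], [0.0, 336.34928411538334, 192.3268537816329], [0.0, 0.0, 1.0]] [0.3002 0.553  0.3831] [[-0.3711, -0.8936, -0.2525], [-0.9286, 0.3575, 0.0995], [0.0013, 0.2714, -0.9625]]
```

View pics/scene0.png

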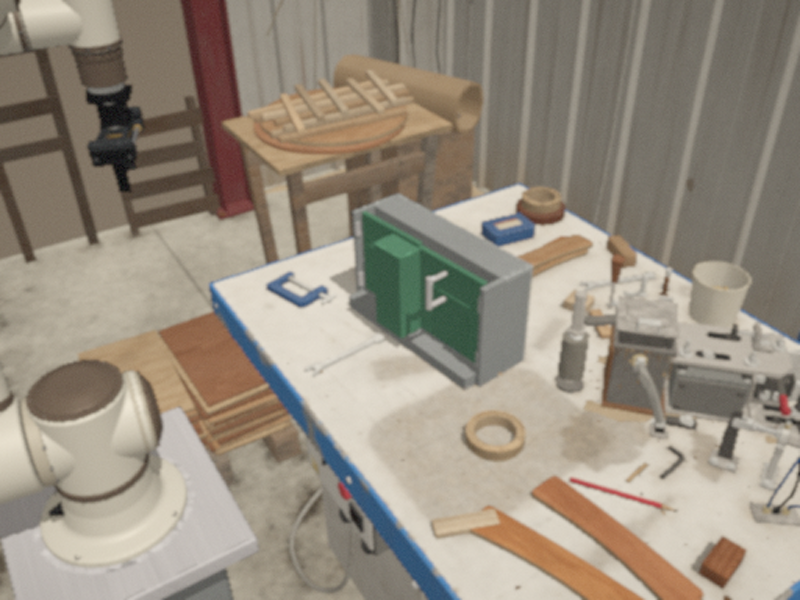

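View pics/side0.png

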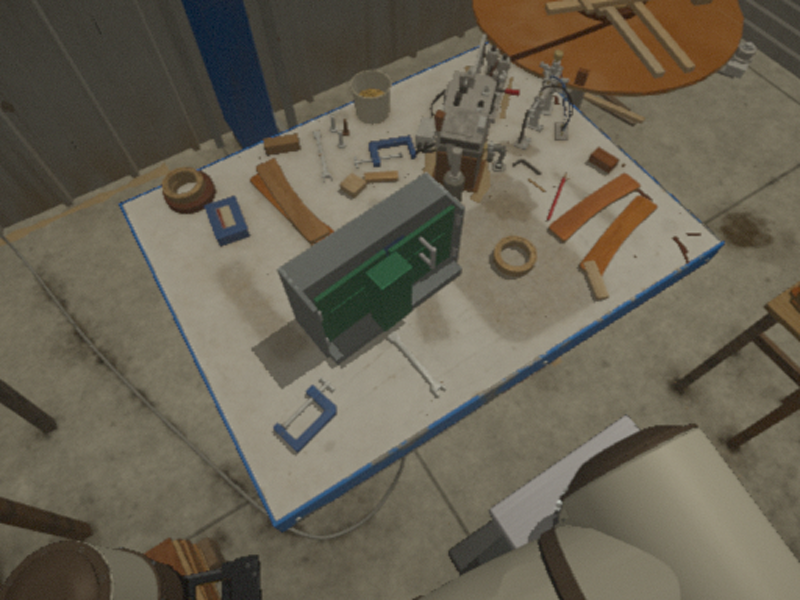

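View pics/wrist0.png

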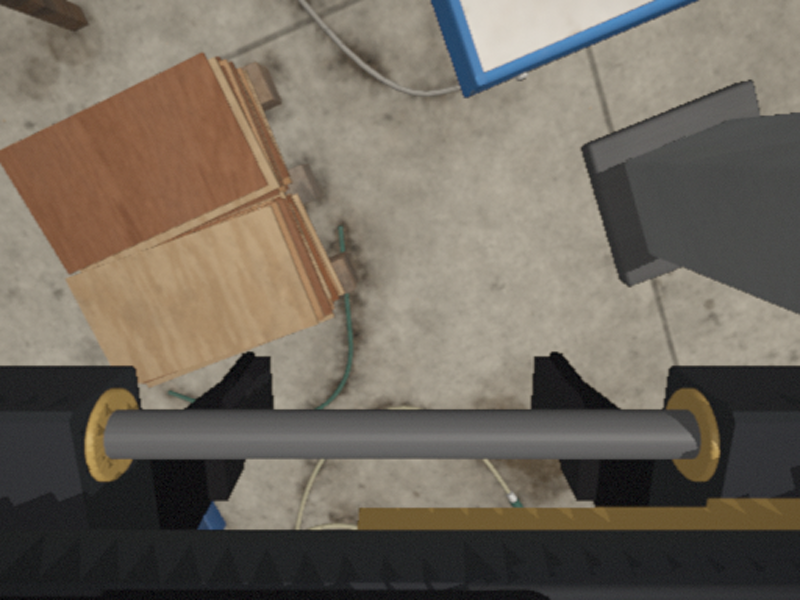

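The scene view shows the cupboard at about (360–530, 195–385), with the cover channel left of centre and the handle at (433, 290). The side view shows it at (280–465, 175–360). The clamp, spanner and tape roll lie in front of it. Next I'll enlarge both views.

```bash
python3 - <<'E'
import cv2,pickle
D=pickle.load(open('cap0.pkl','rb'))
for n,(x0,y0,w,h) in dict(scene=(215,120,133,100),scene2=(215,170,133,100),side=(170,105,133,100),side2=(170,180,133,100)).items():
    k=n.rstrip('2'); im=D[k]['frame'][y0:y0+h,x0:x0+w,::-1]
    im=cv2.resize(im,None,fx=6,fy=6,interpolation=cv2.INTER_CUBIC)
    for i in range(0,w,20):
        cv2.putText(im,str(x0+i),(i*6,10),0,.35,(0,0,255),1); cv2.line(im,(i*6,12),(i*6,18),(0,0,255),1)
    for i in range(0,h,20):
        cv2.putText(im,str(y0+i),(0,i*6+4),0,.35,(0,0,255),1)
    cv2.imwrite(f'pics/c_{n}.png',im)
E
```

```text
(no output)
```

View pics/c_scene.png

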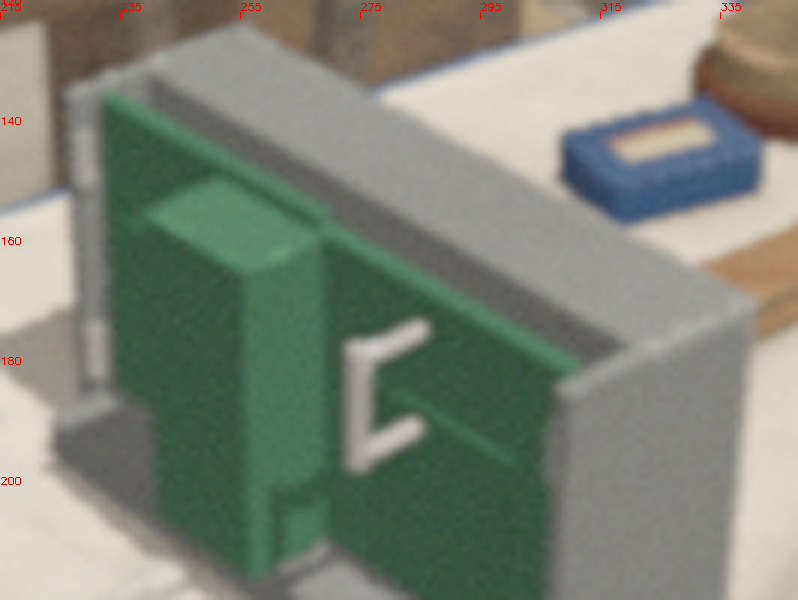

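View pics/c_side.png

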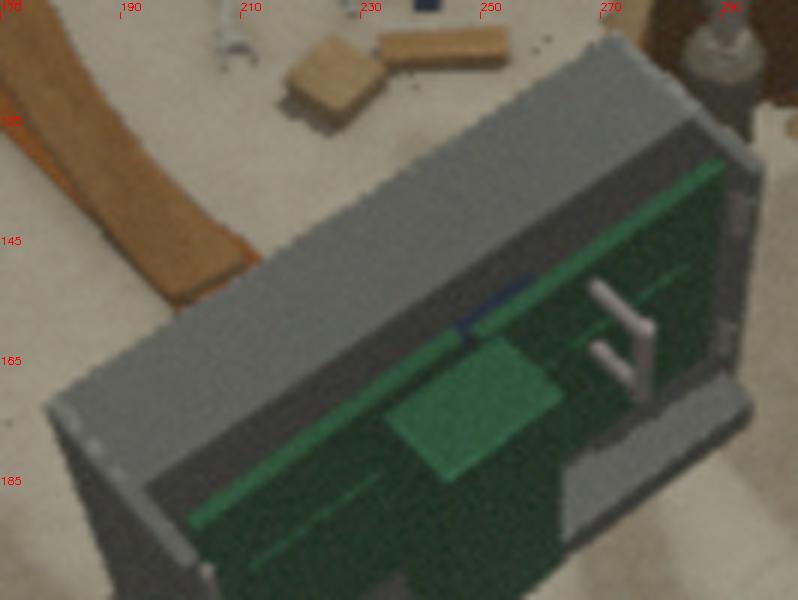

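View pics/c_side2.png

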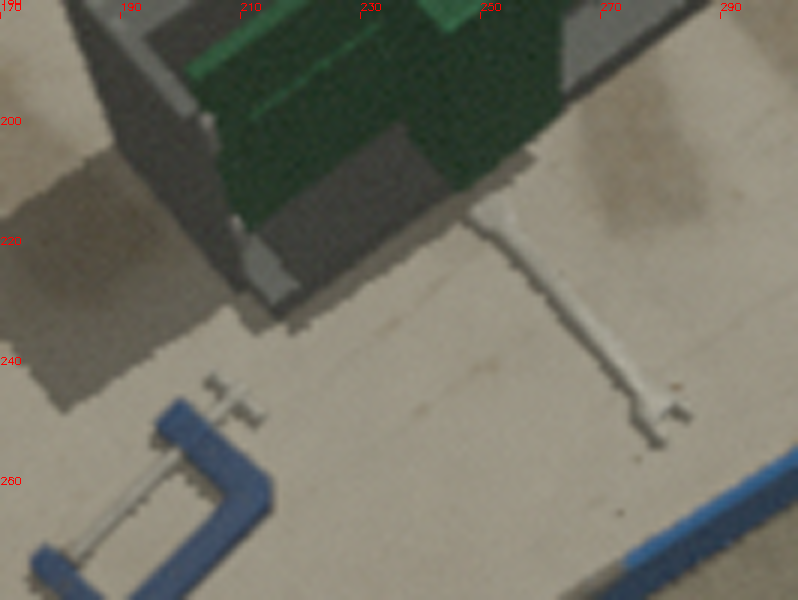

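View pics/c_scene2.png

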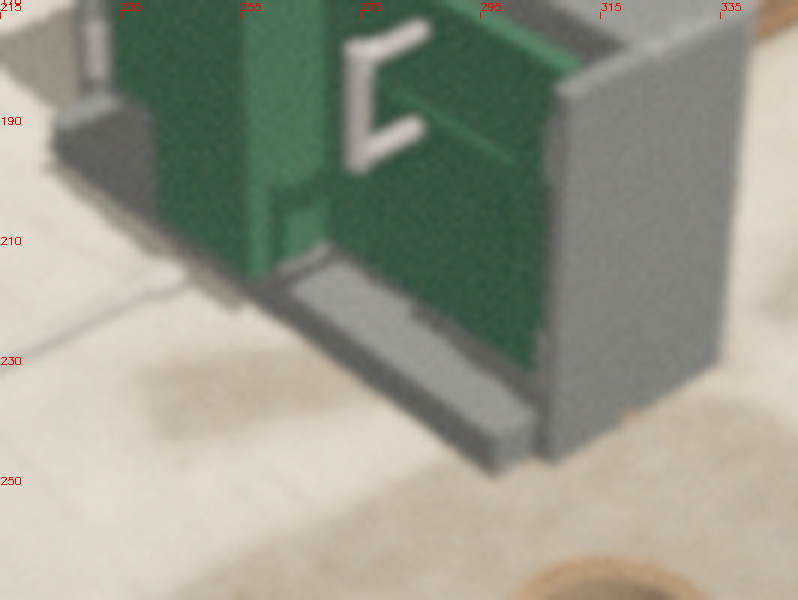

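```bash
cat > h.py <<'E'
import numpy as np, cv2, pickle
from scipy.optimize import least_squares
def proj(c,P):
    P=np.atleast_2d(P); R=c['rotation']; q=(P-c['eye'])@R
    K=c['camera_matrix']; return np.c_[K[0,0]*q[:,0]/q[:,2]+K[0,2],K[1,1]*q[:,1]/q[:,2]+K[1,2]]
def c2w(p,P):
    P=np.atleast_2d(P); a=p[2]; R=np.array([[np.cos(a),-np.sin(a),0],[np.sin(a),np.cos(a),0],[0,0,1]])
    return P@R.T+np.array([p[0],p[1],0])
E
cat > fit.py <<'E'
from h import *
D=pickle.load(open('cap0.pkl','rb'))
f=lambda x0,y0,L:[(x0+(x+.5)/6-.5,y0+(y+.5)/6-.5) for x,y in L]
names=['hT','hB','FR','BR','BL','FL']
P=np.array([[-36,-72,185],[-36,-72,123],[0,-173,200],[100,-173,200],[100,173,200],[0,173,200]])/1000
S=np.array(f(215,120,[(360,344),(358,467),(560,388),(750,300),(245,25),(70,90)]))
T=np.array(f(170,105,[(645,325),(642,402),(762,165),(618,38),(50,403),(190,562)]))
def res(p,full=False):
    W=c2w(p[:3],P)
    a=proj(D['scene'],W)-S; b=proj(D['side'],W)-T
    return (a,b) if full else np.r_[a.ravel(),b.ravel()]
for i in range(1):
    s=least_squares(res,[.6,0,0],loss='soft_l1'); print(s.x); a,b=res(s.x,True); print(np.round(np.c_[a,b],1))
E
python3 fit.py
```

```text
[0.57463948 0.09170953 0.12744524]
[[-1.1  0.6  0.9  1.2]
 [-0.8 -0.   0.5 -0. ]
 [ 4.3 -0.1 -0.3 -1.5]
 [ 0.8  0.   1.3 -0.6]
 [-1.7 -0.8 -0.4  1. ]
 [ 0.5 -1.1 -2.7 -0.4]]
```

```bash
cat >> fit.py <<'E'
def res2(q):
    P[[2,5],0]=q[3];P[[3,4],0]=q[4]; return res(q)
s=least_squares(res2,[.6,0,0,0,.1]); print(s.x); a,b=res(s.x,True); print(np.round(np.c_[a,b],1))
p=s.x[:3]
for n in ('scene','side'):
    x0,y0=(215,130) if n=='scene' else (170,105)
    im=cv2.resize(D[n]['frame'][y0:y0+100,x0:x0+133,::-1],None,fx=6,fy=6,interpolation=cv2.INTER_CUBIC)
    ctr=[[0,-4,200],[0,4,200],[0,-160,200],[0,160,200],[0,-160,31],[0,160,31],[-36,-160,26],[-36,160,26],[-36,-72,160],[-50,-12,190],[-50,58,190],[0,-12,190],[0,58,190]]
    for u in proj(D[n],c2w(p,np.array(ctr)/1000)):
        v=((u-[x0,y0]+.5)*6).astype(int); cv2.circle(im,tuple(int(t) for t in v),3,(0,0,255),1)
    cv2.imwrite(f'pics/o_{n}.png',im)
E
python3 fit.py
```

```text
[0.57463948 0.09170953 0.12744524]
[[-1.1  0.6  0.9  1.2]
 [-0.8 -0.   0.5 -0. ]
 [ 4.3 -0.1 -0.3 -1.5]
 [ 0.8  0.   1.3 -0.6]
 [-1.7 -0.8 -0.4  1. ]
 [ 0.5 -1.1 -2.7 -0.4]]
[ 0.57820768  0.09241881  0.11888718 -0.00993155  0.09765452]
[[-0.3  0.1  0.   0.6]
 [-0.1 -0.5 -0.3 -0.6]
 [ 1.9  1.   1.4  0.2]
 [ 0.9  0.2  1.5 -0.7]
 [-0.9 -1.  -0.8  0.3]
 [-0.9 -0.6 -1.8  0.9]]
```

View pics/o_scene.png

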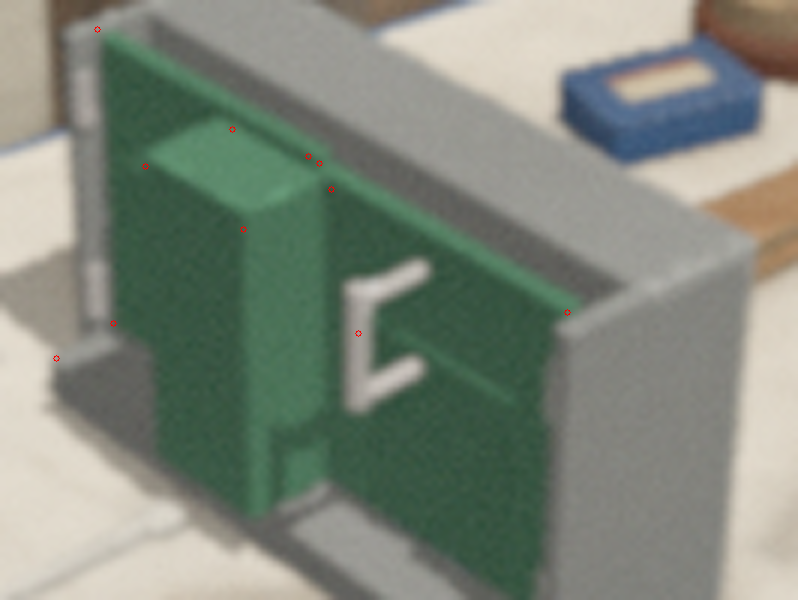

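View pics/o_side.png

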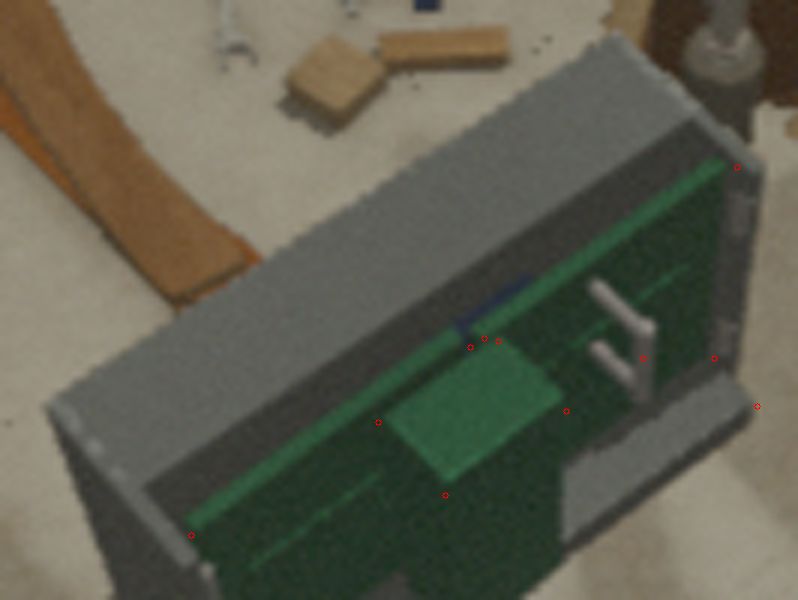

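```bash
cat >> h.py <<'E'
import json
PC=np.array([0.5782,0.0924,0.1189])
def yaw(R): return np.degrees(np.arctan2(R[1,0],R[0,0]))
def Rz(y): 
    a=np.radians(y); x=np.array([np.cos(a),np.sin(a),0]); z=np.array([0,0,-1.]); return np.c_[x,np.cross(z,x),z]
def plan(tgt,ytgt,n,s=None,waist=None):
    """straight line + linear yaw (deg, un-wrapped); rows in tool units"""
    from station import sense
    s=s or sense(); p=s['tcp_pos'].copy(); y=yaw(s['ee_rot']); rows=[]
    d=(np.array(tgt)-p)/n; dy=(ytgt-y)/n
    for i in range(n):
        rows.append((np.round(Rz(y).T@d/.025,2).tolist(),round(-dy/8,2))); y+=dy
    print('[' + ', '.join('{"slide":%s,"spin":%s}'%(json.dumps(a),b) for a,b in rows)+']')
def st():
    from station import sense
    s=sense(); print('t %.2f'%s['time_s'],'p',np.round(s['tcp_pos'],4),'yaw %.1f'%yaw(s['ee_rot']),'cup',np.round(w2c(s['tcp_pos'])*1000,1),'F',np.round(s['wrist_force'],1),'M',np.round(s['moment'],2),'w %.3f'%s['gripper_width'],'J',np.round(s['joints']))
    return s
def w2c(P,p=PC):
    a=p[2]; R=np.array([[np.cos(a),-np.sin(a),0],[np.sin(a),np.cos(a),0],[0,0,1]]); return (np.array(P)-[p[0],p[1],0])@R
E
python3 - <<'E'
from h import *
st(); h=c2w(PC,[-.036,-.072,.26])[0]; print(h)
# go to 40mm in front in cupboard frame
plan(c2w(PC,[-.036,-.072,.27])[0],-173.2,30)
E
```

```text
t 0.15 p [0.2315 0.58   0.2001] yaw -21.8 cup [-286.4  525.3  200.1] F [-0.1  0.7  0.2] M [-0.01 -0.03 -0.05] w 0.999 J [ 83.  22.   0.  -0. -68. -15.]
[0.55099481 0.01663802 0.26      ]
[{"slide":[0.67, 0.54, -0.09],"spin":0.63}, {"slide":[0.72, 0.48, -0.09],"spin":0.63}, {"slide":[0.76, 0.41, -0.09],"spin":0.63}, {"slide":[0.79, 0.34, -0.09],"spin":0.63}, {"slide":[0.82, 0.27, -0.09],"spin":0.63}, {"slide":[0.84, 0.2, -0.09],"spin":0.63}, {"slide":[0.85, 0.13, -0.09],"spin":0.63}, {"slide":[0.86, 0.05, -0.09],"spin":0.63}, {"slide":[0.86, -0.03, -0.09],"spin":0.63}, {"slide":[0.86, -0.1, -0.09],"spin":0.63}, {"slide":[0.85, -0.18, -0.09],"spin":0.63}, {"slide":[0.83, -0.25, -0.09],"spin":0.63}, {"slide":[0.8, -0.32, -0.09],"spin":0.63}, {"slide":[0.77, -0.39, -0.09],"spin":0.63}, {"slide":[0.73, -0.46, -0.09],"spin":0.63}, {"slide":[0.69, -0.52, -0.09],"spin":0.63}, {"slide":[0.64, -0.58, -0.09],"spin":0.63}, {"slide":[0.59, -0.63, -0.09],"spin":0.63}, {"slide":[0.53, -0.68, -0.09],"spin":0.63}, {"slide":[0.47, -0.73, -0.09],"spin":0.63}, {"slide":[0.4, -0.76, -0.09],"spin":0.63}, {"slide":[0.33, -0.8, -0.09],"spin":0.63}, {"slide":[0.26, -0.82, -0.09],"spin":0.63}, {"slide":[0.19, -0.84, -0.09],"spin":0.63}, {"slide":[0.11, -0.86, -0.09],"spin":0.63}, {"slide":[0.04, -0.86, -0.09],"spin":0.63}, {"slide":[-0.04, -0.86, -0.09],"spin":0.63}, {"slide":[-0.11, -0.86, -0.09],"spin":0.63}, {"slide":[-0.19, -0.84, -0.09],"spin":0.63}, {"slide":[-0.26, -0.82, -0.09],"spin":0.63}]
```

>>> servo_tool --deltas '[{"slide": [0.67, 0.54, -0.3], "spin": 0.63}, {"slide": [0.72, 0.48, -0.3], "spin": 0.63}, {"slide": [0.76, 0.41, -0.3], "spin": 0.63}, {"slide": [0.79, 0.34, -0.3], "spin": 0.63}, {"slide": [0.82, 0.27, -0.3], "spin": 0.63}, {"slide": [0.84, 0.2, -0.3], "spin": 0.63}, {"slide": [0.85, 0.13, -0.3], "spin": 0.63}, {"slide": [0.86, 0.05, -0.3], "spin": 0.63}, {"slide": [0.86, -0.03, -0.3], "spin": 0.63}, {"slide": [0.86, -0.1, -0.3], "spin": 0.63}]'

```text
time_s: 1.15
tcp_pos: [0.3362, 0.3836, 0.2725]
ee_rot: [[0.275, -0.961, -0.005], [-0.961, -0.275, -0.013], [0.011, 0.009, -1.0]]
wrist_force: [0.0, -0.1, -1.0]
gripper_width: 0.998
```

```bash
python3 - <<'E'
from h import *
st(); plan(c2w(PC,[-.036,-.072,.27])[0],-173.2,20)
E
```

```text
t 1.15 p [0.3362 0.3836 0.2725] yaw -74.0 cup [-205.7  317.8  272.5] F [ 0.  -0.1 -1. ] M [ 0.07 -0.07 -0.01] w 0.998 J [ 67.   9.  -8.  -0. -74. -51.]
[{"slide":[0.82, -0.21, 0.01],"spin":0.62}, {"slide":[0.8, -0.28, 0.01],"spin":0.62}, {"slide":[0.78, -0.35, 0.01],"spin":0.62}, {"slide":[0.74, -0.42, 0.01],"spin":0.62}, {"slide":[0.7, -0.48, 0.01],"spin":0.62}, {"slide":[0.66, -0.54, 0.01],"spin":0.62}, {"slide":[0.61, -0.59, 0.01],"spin":0.62}, {"slide":[0.56, -0.64, 0.01],"spin":0.62}, {"slide":[0.5, -0.69, 0.01],"spin":0.62}, {"slide":[0.44, -0.73, 0.01],"spin":0.62}, {"slide":[0.37, -0.76, 0.01],"spin":0.62}, {"slide":[0.31, -0.79, 0.01],"spin":0.62}, {"slide":[0.24, -0.82, 0.01],"spin":0.62}, {"slide":[0.16, -0.83, 0.01],"spin":0.62}, {"slide":[0.09, -0.85, 0.01],"spin":0.62}, {"slide":[0.02, -0.85, 0.01],"spin":0.62}, {"slide":[-0.05, -0.85, 0.01],"spin":0.62}, {"slide":[-0.13, -0.84, 0.01],"spin":0.62}, {"slide":[-0.2, -0.83, 0.01],"spin":0.62}, {"slide":[-0.27, -0.81, 0.01],"spin":0.62}]
```

Tracking is accurate, so I'll carry on.

>>> servo_tool --deltas '[{"slide": [0.82, -0.21, 0], "spin": 0.62}, {"slide": [0.8, -0.28, 0], "spin": 0.62}, {"slide": [0.78, -0.35, 0], "spin": 0.62}, {"slide": [0.74, -0.42, 0], "spin": 0.62}, {"slide": [0.7, -0.48, 0], "spin": 0.62}, {"slide": [0.66, -0.54, 0], "spin": 0.62}, {"slide": [0.61, -0.59, 0], "spin": 0.62}, {"slide": [0.56, -0.64, 0], "spin": 0.62}, {"slide": [0.5, -0.69, 0], "spin": 0.62}, {"slide": [0.44, -0.73, 0], "spin": 0.62}]'

```text
time_s: 2.15
tcp_pos: [0.4425, 0.1891, 0.2734]
ee_rot: [[-0.584, -0.812, -0.008], [-0.812, 0.584, -0.013], [0.015, -0.001, -1.0]]
wrist_force: [1.7, -1.4, -0.4]
gripper_width: 1.001
```

>>> servo_tool --deltas '[{"slide": [0.37, -0.76, 0], "spin": 0.62}, {"slide": [0.31, -0.79, 0], "spin": 0.62}, {"slide": [0.24, -0.82, 0], "spin": 0.62}, {"slide": [0.16, -0.83, 0], "spin": 0.62}, {"slide": [0.09, -0.85, 0], "spin": 0.62}, {"slide": [0.02, -0.85, 0], "spin": 0.62}, {"slide": [-0.05, -0.85, 0], "spin": 0.62}, {"slide": [-0.13, -0.84, 0], "spin": 0.62}, {"slide": [-0.2, -0.83, 0], "spin": 0.62}, {"slide": [-0.27, -0.81, 0], "spin": 0.62}]' --gripper 110

```text
time_s: 3.15
tcp_pos: [0.5406, -0.0091, 0.272]
ee_rot: [[-0.999, -0.044, -0.014], [-0.044, 0.999, -0.013], [0.015, -0.012, -1.0]]
wrist_force: [0.4, -0.1, 0.2]
gripper_width: 0.569
```

```bash
python3 - <<'E'
from h import *
from station import optics
st(); c=optics.capture('wrist'); pickle.dump(c,open('w1.pkl','wb'))
im=cv2.resize(c['frame'][:,:,::-1],(800,600),interpolation=cv2.INTER_CUBIC)
for P in ([-36,-72,185],[-36,-72,123],[-50,-12,200],[-50,58,200],[0,-4,200],[0,-160,200]):
    u=proj(c,c2w(PC,np.array(P)/1000))[0]; v=(u+.5)*800/512
    cv2.circle(im,(int(v[0]),int(v[1])),4,(0,0,255),1)
cv2.imwrite('pics/w1.png',im)
plan(c2w(PC,[-.036,-.072,.27])[0],-173.2,2)
E
```

```text
t 3.15 p [ 0.5406 -0.0091  0.272 ] yaw -177.5 cup [-49.4 -96.3 272. ] F [ 0.4 -0.1  0.2] M [ 0.13 -0.22  0.05] w 0.569 J [  17.   12.   -4.    1.  -75. -104.]
[{"slide":[-0.21, 0.55, 0.03],"spin":-0.29}, {"slide":[-0.23, 0.54, 0.03],"spin":-0.29}]
```

View pics/w1.png

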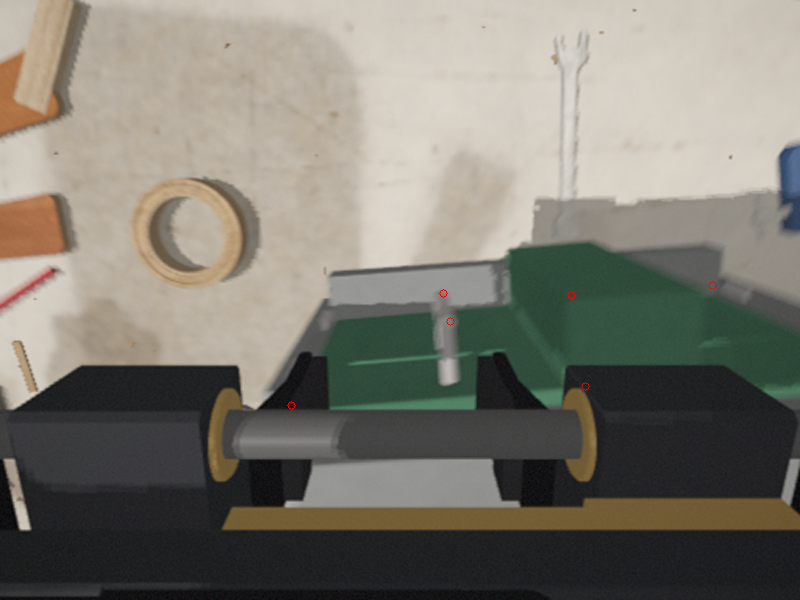

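```bash
python3 - <<'E'
from h import *
c=pickle.load(open('w1.pkl','rb')); print(c['eye'],c['rotation'])
for P in ([-36,-72,185],[-36,-72,123],[-36,-72,178],[0,-72,178],[-50,-12,200],[-50,58,200]): print(P,proj(c,c2w(PC,np.array(P)/1000))[0])
im=cv2.resize(c['frame'][150:265,205:358,::-1],None,fx=5,fy=5,interpolation=cv2.INTER_CUBIC); cv2.imwrite('pics/w1c.png',im)
E
```

```text
[ 0.46900467 -0.00974025  0.45617477] [[-4.35652297e-02  9.65613088e-01  2.56307306e-01]
 [ 9.98983703e-01  4.50728465e-02 -7.70934508e-06]
 [-1.15599441e-02  2.56046486e-01 -9.66595347e-01]]
[-36, -72, 185] [287.80631045 205.3069773 ]
[-36, -72, 123] [283.13114387 187.47512225]
[-36, -72, 178] [287.18167087 202.92449909]
[0, -72, 178] [289.30414052 241.63692826]
[-50, -12, 200] [365.00452515 188.59834303]
[-50, 58, 200] [455.79196279 182.27539009]
```

View pics/w1c.png

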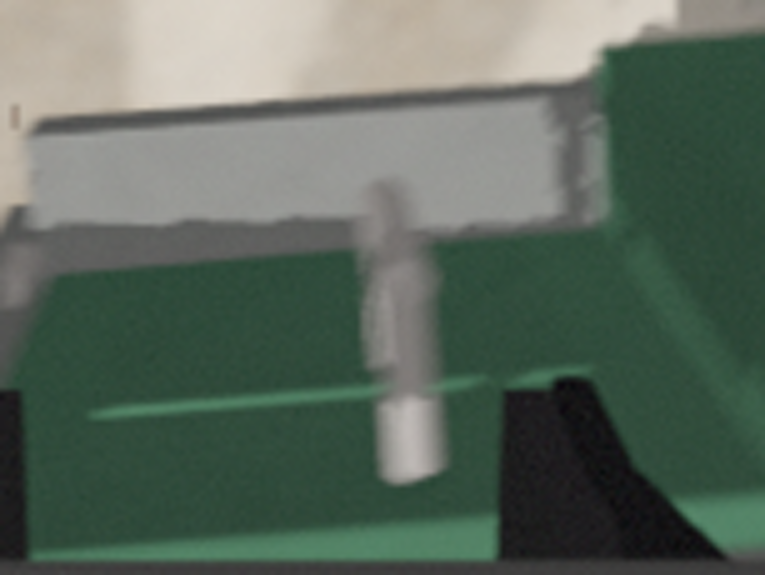

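The bar top is at (288, 203) in original pixels, within about 2 px of the prediction. I'll align above it and descend.

>>> servo_tool --deltas '[{"slide": [-0.21, 0.55, 0], "spin": -0.29}, {"slide": [-0.23, 0.54, 0], "spin": -0.29}, {"slide": [0, 0, 0], "spin": 0}]'

```text
time_s: 3.5
tcp_pos: [0.5511, 0.0182, 0.2701]
ee_rot: [[-0.992, -0.126, -0.016], [-0.125, 0.992, -0.014], [0.018, -0.012, -1.0]]
wrist_force: [-0.0, -0.3, 0.5]
gripper_width: 0.569
```

```bash
python3 - <<'E'
from h import *
st(); plan(c2w(PC,[-.036,-.072,.141])[0],-173.2,7)
E
```

```text
t 3.50 p [0.5511 0.0182 0.2701] yaw -172.8 cup [-35.7 -70.5 270.1] F [-0.  -0.3  0.5] M [ 0.13 -0.13 -0.  ] w 0.569 J [  19.   13.   -3.    0.  -75. -102.]
[{"slide":[0.0, -0.01, 0.74],"spin":0.01}, {"slide":[0.0, -0.01, 0.74],"spin":0.01}, {"slide":[0.0, -0.01, 0.74],"spin":0.01}, {"slide":[0.0, -0.01, 0.74],"spin":0.01}, {"slide":[0.0, -0.01, 0.74],"spin":0.01}, {"slide":[0.0, -0.01, 0.74],"spin":0.01}, {"slide":[0.0, -0.01, 0.74],"spin":0.01}]
```

>>> servo_tool --deltas '[{"slide": [-0.01, 0, 0.74], "spin": 0}, {"slide": [-0.01, 0, 0.74], "spin": 0}, {"slide": [-0.01, 0, 0.74], "spin": 0}, {"slide": [-0.01, 0, 0.74], "spin": 0}, {"slide": [-0.01, 0, 0.74], "spin": 0}, {"slide": [-0.01, 0, 0.74], "spin": 0}, {"slide": [-0.01, 0, 0.74], "spin": 0}]'

```text
time_s: 4.2
tcp_pos: [0.5521, 0.0258, 0.1401]
ee_rot: [[-0.99, -0.144, -0.008], [-0.144, 0.99, -0.012], [0.009, -0.011, -1.0]]
wrist_force: [0.4, -0.2, 1.0]
gripper_width: 0.569
```

>>> servo_tool --deltas '[{"slide": [0, 0, 0], "spin": 0}, {"slide": [0, 0, 0], "spin": 0}, {"slide": [0, 0, 0], "spin": 0}, {"slide": [0, 0, 0], "spin": 0}, {"slide": [0, 0, 0], "spin": 0}]' --gripper 255

```text
time_s: 4.7
tcp_pos: [0.5526, 0.0203, 0.139]
ee_rot: [[-0.988, -0.151, -0.009], [-0.151, 0.988, -0.026], [0.013, -0.024, -1.0]]
wrist_force: [7.0, -18.9, -9.2]
gripper_width: 0.202
```

```bash
python3 - <<'E'
from h import *
from station import optics
st(); c=optics.capture('wrist'); pickle.dump(c,open('w2.pkl','wb'))
cv2.imwrite('pics/w2.png',cv2.resize(c['frame'][:,:,::-1],(800,600),interpolation=cv2.INTER_CUBIC))
E
```

```text
t 4.70 p [0.5526 0.0203 0.139 ] yaw -171.3 cup [-34.  -68.6 139. ] F [  7.  -18.9  -9.2] M [-5.19 -2.38  0.11] w 0.202 J [  20.   18.  -15.    1.  -58. -102.]
```

View pics/w2.png

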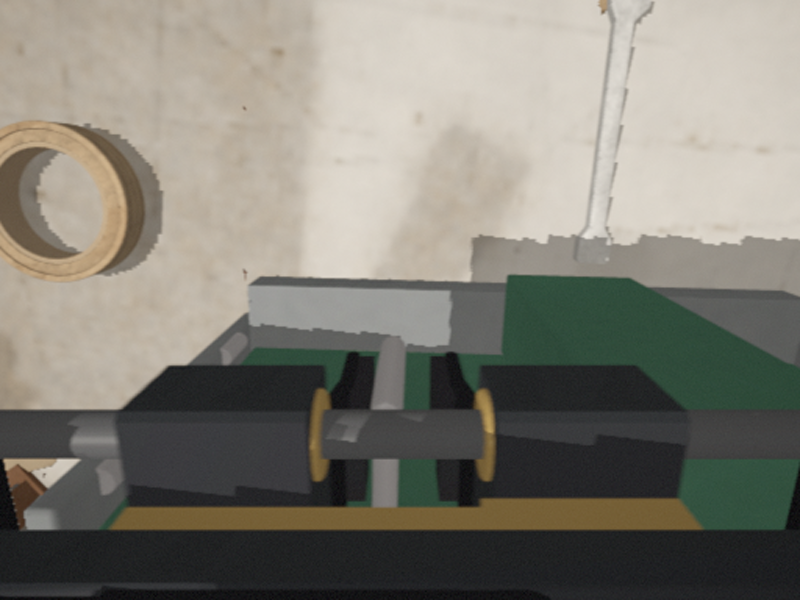

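>>> servo_tool --deltas '[{"slide": [0, -0.04, 0], "spin": 0}, {"slide": [0, -0.04, 0], "spin": 0}, {"slide": [0, 0, 0], "spin": 0}]'

```text
time_s: 5.05
tcp_pos: [0.553, 0.0159, 0.139]
ee_rot: [[-0.989, -0.148, -0.009], [-0.148, 0.989, -0.026], [0.013, -0.025, -1.0]]
wrist_force: [2.2, -3.1, -6.5]
gripper_width: 0.105
```

```bash
python3 - <<'E'
from h import *
st()
E
```

```text
t 5.05 p [0.553  0.0159 0.139 ] yaw -171.5 cup [-34.1 -73.  139. ] F [ 2.2 -3.1 -6.5] M [-0.75 -0.76  0.06] w 0.105 J [  19.   18.  -15.    1.  -58. -101.]
```

>>> servo_tool --deltas '[{"slide": [0.17, -0.075, 0], "spin": -0.36}, {"slide": [0.345, -0.16, 0], "spin": -0.72}, {"slide": [0.345, -0.16, 0], "spin": -0.72}, {"slide": [0.345, -0.16, 0], "spin": -0.72}]'

```text
time_s: 5.45
tcp_pos: [0.5293, -0.0035, 0.139]
ee_rot: [[-0.87, -0.493, -0.005], [-0.492, 0.87, -0.023], [0.016, -0.018, -1.0]]
wrist_force: [3.2, -1.3, -6.6]
gripper_width: 0.106
```

```bash
cat >> h.py <<'E'
def ang_r(P):
    q=w2c(P)[:2]-[0,-.16]; return np.arctan2(q[1],q[0])-np.arctan2(.088,-.036), np.hypot(*q)*1000
E
python3 - <<'E'
from h import *
s=st(); print(ang_r(s['tcp_pos']), np.radians(yaw(s['ee_rot'])+173.2))
E
```

```text
t 5.45 p [ 0.5293 -0.0035  0.139 ] yaw -150.5 cup [-59.9 -89.5 139. ] F [ 3.2 -1.3 -6.6] M [-0.05 -0.8  -0.03] w 0.106 J [ 18.  16. -18.   1. -56. -79.]
(np.float64(0.316027098240822), np.float64(92.55611176197382)) 0.39628714171959056
```

>>> servo_tool --deltas '[{"slide": [0.345, -0.16, 0], "spin": -0.68}, {"slide": [0.345, -0.16, 0], "spin": -0.68}, {"slide": [0.345, -0.16, 0], "spin": -0.68}, {"slide": [0.345, -0.16, 0], "spin": -0.68}, {"slide": [0.345, -0.16, 0], "spin": -0.68}, {"slide": [0.345, -0.16, 0], "spin": -0.68}]'

```text
time_s: 6.05
tcp_pos: [0.5064, -0.0536, 0.139]
ee_rot: [[-0.444, -0.896, -0.005], [-0.896, 0.444, -0.018], [0.019, -0.003, -1.0]]
wrist_force: [1.7, 0.1, -6.1]
gripper_width: 0.103
```

```bash
python3 - <<'E'
from h import *
s=st(); print(ang_r(s['tcp_pos']), np.radians(yaw(s['ee_rot'])+173.2))
E
```

```text
t 6.05 p [ 0.5064 -0.0536  0.139 ] yaw -116.4 cup [ -88.7 -136.5  139. ] F [ 1.7  0.1 -6.1] M [ 0.21 -0.48 -0.08] w 0.103 J [ 13.  14. -21.   1. -55. -40.]
(np.float64(0.9232086123696102), np.float64(91.72495688318499)) 0.9915229930505361
```

>>> servo_tool --deltas '[{"slide": [0.345, -0.16, 0], "spin": -0.66}, {"slide": [0.345, -0.16, 0], "spin": -0.66}, {"slide": [0.345, -0.16, 0], "spin": -0.66}, {"slide": [0.345, -0.16, 0], "spin": -0.66}, {"slide": [0.345, -0.16, 0], "spin": -0.66}, {"slide": [0.345, -0.16, 0], "spin": -0.66}, {"slide": [0.3, -0.14, 0], "spin": -0.6}]'

```text
time_s: 6.75
tcp_pos: [0.5181, -0.1139, 0.139]
ee_rot: [[0.202, -0.979, -0.012], [-0.979, -0.202, -0.013], [0.01, 0.014, -1.0]]
wrist_force: [-1.0, -0.5, -3.2]
gripper_width: 0.105
```

```bash
python3 - <<'E'
from h import *
s=st(); print(ang_r(s['tcp_pos']), np.radians(yaw(s['ee_rot'])+173.2))
E
```

```text
t 6.75 p [ 0.5181 -0.1139  0.139 ] yaw -78.3 cup [ -84.1 -197.7  139. ] F [-1.  -0.5 -3.2] M [ 0.16 -0.01 -0.1 ] w 0.105 J [  6.  16. -18.   1. -56.   6.]
(np.float64(-4.679260276141325), np.float64(92.19557370622142)) 1.655448916264633
```

>>> servo_tool --deltas '[{"slide": [0.17, -0.08, 0], "spin": -0.1}, {"slide": [0, 0, 0], "spin": 0}]'

```text
time_s: 6.95
tcp_pos: [0.5206, -0.118, 0.139]
ee_rot: [[0.215, -0.977, -0.013], [-0.977, -0.215, -0.013], [0.009, 0.015, -1.0]]
wrist_force: [-0.3, -1.8, -4.9]
gripper_width: 0.102
```

>>> servo_tool --deltas '[{"slide": [0, 0, 0], "spin": 0}, {"slide": [0, 0, 0], "spin": 0}, {"slide": [0, 0, 0], "spin": 0}, {"slide": [0, 0, 0], "spin": 0}]' --gripper 150

```text
time_s: 7.35
tcp_pos: [0.5231, -0.117, 0.1421]
ee_rot: [[0.214, -0.977, -0.006], [-0.977, -0.214, -0.013], [0.012, 0.009, -1.0]]
wrist_force: [0.1, 0.4, 0.1]
gripper_width: 0.365
```

```bash
python3 - <<'E'
from h import *
s=st(); print(ang_r(s['tcp_pos']))
E
```

```text
t 7.35 p [ 0.5231 -0.117   0.1421] yaw -77.6 cup [ -79.6 -201.4  142.1] F [0.1 0.4 0.1] M [ 0.1  -0.04  0.01] w 0.365 J [  5.  17. -17.   1. -57.   7.]
(np.float64(-4.621073480318292), np.float64(89.72415863003714))
```

>>> servo_tool --deltas '[{"slide": [0, 0, -0.6], "spin": 0}, {"slide": [0, 0, -0.9], "spin": 0}, {"slide": [0, 0, -1], "spin": 0}, {"slide": [0, 0, -1], "spin": 0}, {"slide": [0, 0, -1], "spin": 0}, {"slide": [0, 0, -1], "spin": 0}]'

```text
time_s: 7.95
tcp_pos: [0.5223, -0.1139, 0.2826]
ee_rot: [[0.215, -0.977, -0.012], [-0.977, -0.215, -0.013], [0.01, 0.014, -1.0]]
wrist_force: [0.7, 0.8, -0.6]
gripper_width: 0.411
```

```bash
python3 - <<'E'
from h import *
from station import optics
st(); 
D={}
for n in ('scene','side'):
    c=optics.capture(n);D[n]=c
    cv2.imwrite(f'pics/{n}1.png',cv2.resize(c['frame'][:,:,::-1],(800,600),interpolation=cv2.INTER_CUBIC))
pickle.dump(D,open('cap1.pkl','wb'))
plan(c2w(PC,[-.035,.027,.28])[0],6.8,12)
E
```

```text
t 7.95 p [ 0.5223 -0.1139  0.2826] yaw -77.6 cup [ -80.  -198.2  282.6] F [ 0.7  0.8 -0.6] M [ 0.1  -0.1   0.03] w 0.411 J [  6.  11.  -4.   1. -76.   7.]
[{"slide":[-0.74, -0.22, 0.02],"spin":-0.88}, {"slide":[-0.7, -0.3, 0.02],"spin":-0.88}, {"slide":[-0.66, -0.39, 0.02],"spin":-0.88}, {"slide":[-0.61, -0.47, 0.02],"spin":-0.88}, {"slide":[-0.55, -0.54, 0.02],"spin":-0.88}, {"slide":[-0.48, -0.6, 0.02],"spin":-0.88}, {"slide":[-0.4, -0.65, 0.02],"spin":-0.88}, {"slide":[-0.32, -0.7, 0.02],"spin":-0.88}, {"slide":[-0.23, -0.73, 0.02],"spin":-0.88}, {"slide":[-0.14, -0.75, 0.02],"spin":-0.88}, {"slide":[-0.04, -0.76, 0.02],"spin":-0.88}, {"slide":[0.05, -0.76, 0.02],"spin":-0.88}]
```

View pics/scene1.png

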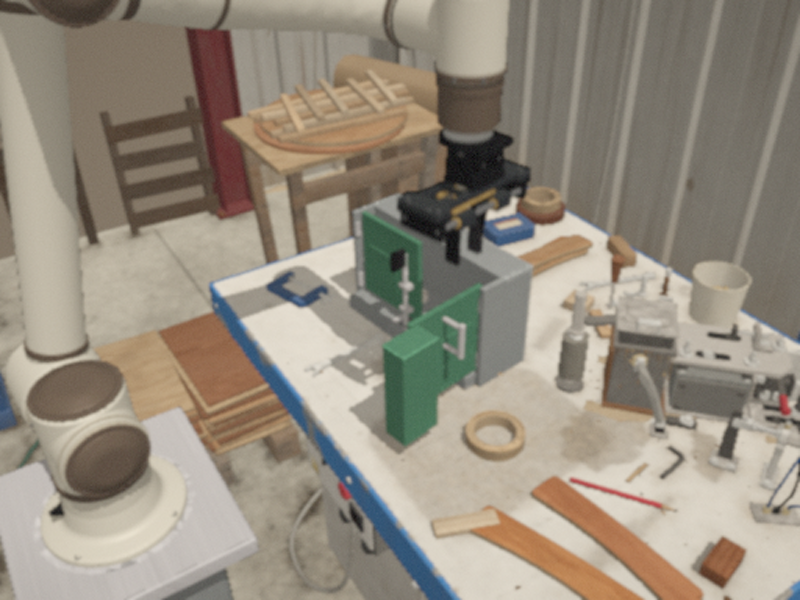

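View pics/side1.png

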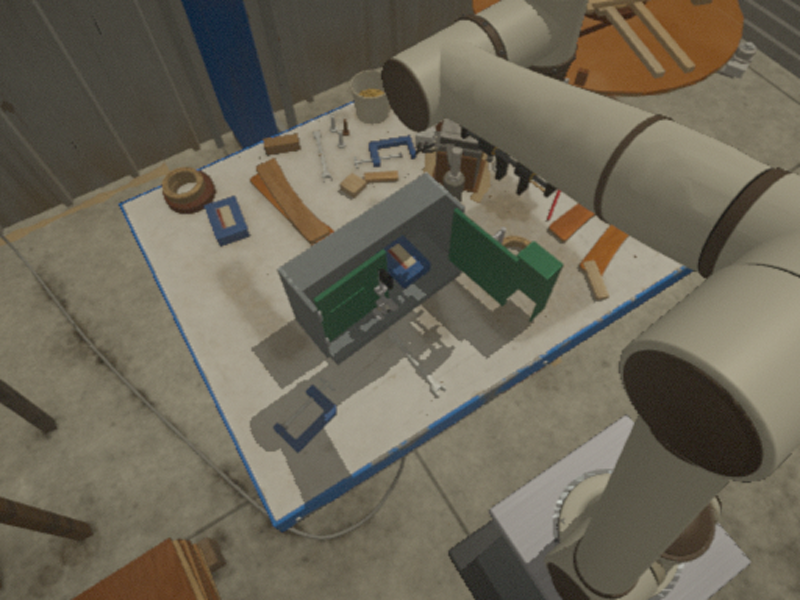

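The right-hand door now stands open at about 1.6 rad. The black thumb piece shows at scene (398, 260) and side (386, 280).

>>> servo_tool --deltas '[{"slide": [-0.74, -0.22, 0.02], "spin": -0.88}, {"slide": [-0.7, -0.3, 0.02], "spin": -0.88}, {"slide": [-0.66, -0.39, 0.02], "spin": -0.88}, {"slide": [-0.61, -0.47, 0.02], "spin": -0.88}, {"slide": [-0.55, -0.54, 0.02], "spin": -0.88}, {"slide": [-0.48, -0.6, 0.02], "spin": -0.88}, {"slide": [-0.4, -0.65, 0.02], "spin": -0.88}, {"slide": [-0.32, -0.7, 0.02], "spin": -0.88}, {"slide": [-0.23, -0.73, 0.02], "spin": -0.88}, {"slide": [-0.14, -0.75, 0.02], "spin": -0.88}]'

```text
time_s: 9.05
tcp_pos: [0.5315, 0.0839, 0.2749]
ee_rot: [[0.997, -0.08, -0.005], [-0.08, -0.997, -0.013], [-0.004, 0.013, -1.0]]
wrist_force: [0.9, 0.3, -0.3]
gripper_width: 0.41
```

```bash
python3 - <<'E'
from h import *
from station import optics
st(); c=optics.capture('wrist'); pickle.dump(c,open('w3.pkl','wb'))
cv2.imwrite('pics/w3.png',cv2.resize(c['frame'][:,:,::-1],(800,600),interpolation=cv2.INTER_CUBIC))
print(c['eye'])
for P in ([-25,27,184],[-36,-160,26],[0,4,200]): print(P,proj(c,c2w(PC,np.array(P)/1000))[0]*800/512)
D=pickle.load(open('cap1.pkl','rb'))
a=D['scene']['frame'][140:210,225:325,::-1]; b=D['side']['frame'][155:225,195:295,::-1]
cv2.imwrite('pics/t1.png',cv2.resize(a,None,fx=8,fy=8,interpolation=cv2.INTER_CUBIC))
cv2.imwrite('pics/t2.png',cv2.resize(b,None,fx=8,fy=8,interpolation=cv2.INTER_CUBIC))
plan(c2w(PC,[-.035,.027,.28])[0],6.8,3)
E
```

```text
t 9.05 p [0.5315 0.0839 0.2749] yaw -4.6 cup [-47.4  -2.9 274.9] F [ 0.9  0.3 -0.3] M [ 0.02 -0.05  0.02] w 0.410 J [ 27.  11.  -4.   1. -75.  59.]
[0.60612028 0.08062783 0.45772094]
[-25, 27, 184] [336.62169262 264.96548611]
[-36, -160, 26] [585.5020088  191.76557174]
[0, 4, 200] [367.33994028 213.27333079]
[{"slide":[0.09, -0.39, -0.07],"spin":-0.46}, {"slide":[0.11, -0.39, -0.07],"spin":-0.46}, {"slide":[0.13, -0.38, -0.07],"spin":-0.46}]
```

View pics/w3.png

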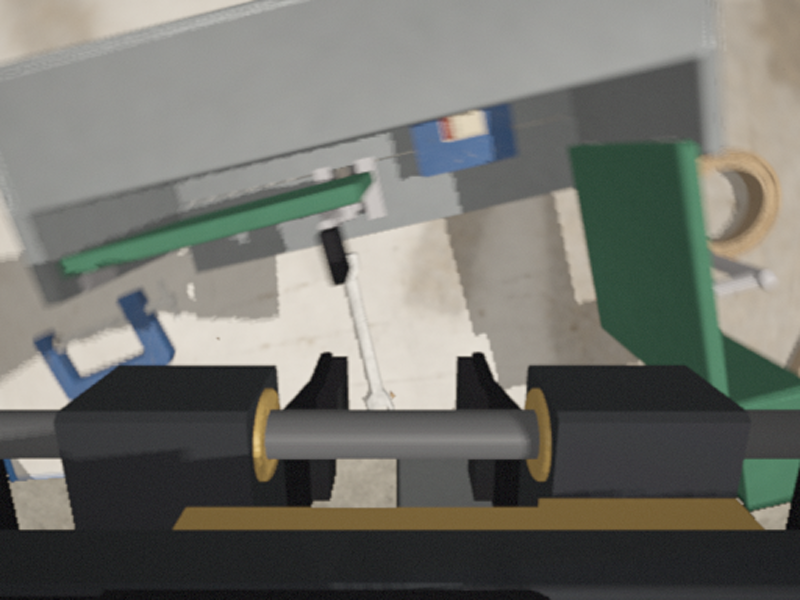

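View pics/t1.png

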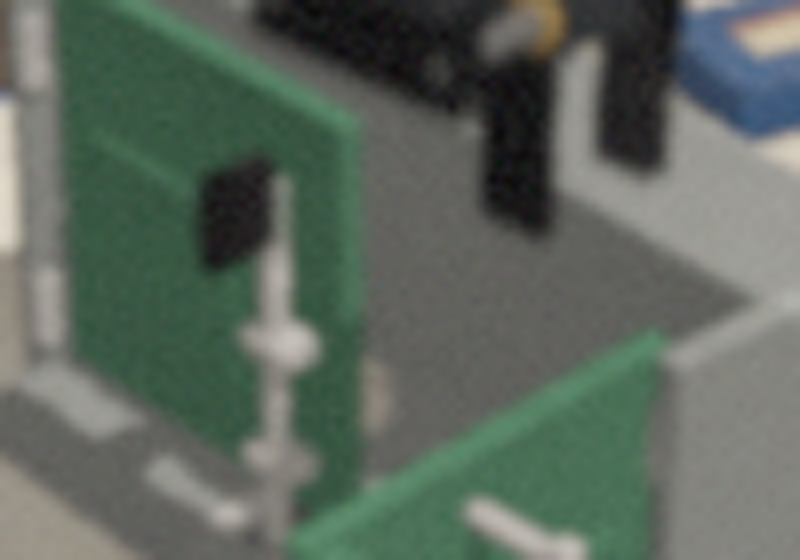

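View pics/t2.png

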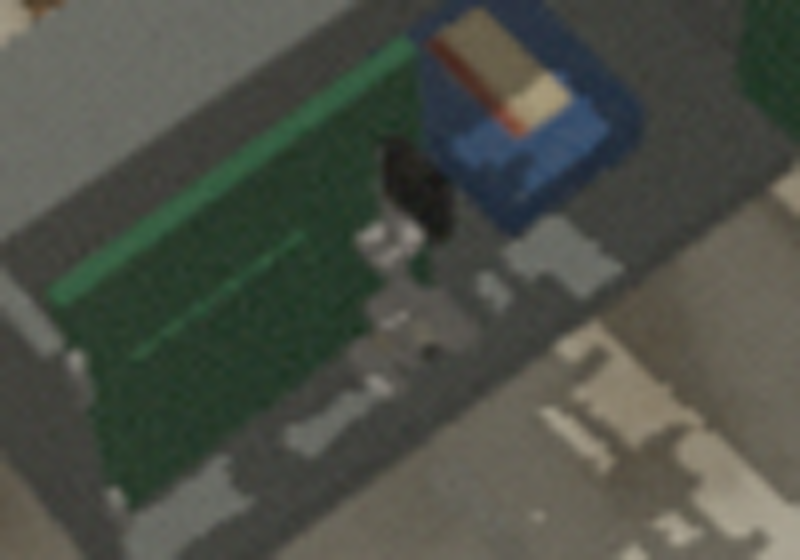

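```bash
python3 - <<'E'
from h import *
c=pickle.load(open('w3.pkl','rb'))
x0,y0=185,95
im=cv2.resize(c['frame'][y0:y0+95,x0:x0+133,::-1][:, :75],None,fx=8,fy=8,interpolation=cv2.INTER_CUBIC)
def door(th,P): # passive door: local coords x in,y from hinge minus
    P=np.array(P,float); t=-th; R=np.array([[np.cos(t),-np.sin(t)],[np.sin(t),np.cos(t)]])
    q=P.copy(); q[:,:2]=P[:,:2]@R.T; q[:,1]+=160; return q/1000
for th,col in ((0,(0,0,255)),(-.05,(0,255,255)),(-.1,(255,255,0))):
    L=door(th,[[0,-156,200],[10,-156,200],[-10,-128,184],[-10,-138,184],[-40,-138,184],[-40,-128,184]])
    U=((proj(c,c2w(PC,L))-[x0,y0]+.5)*8).astype(int)
    for i,u in enumerate(U): cv2.circle(im,tuple(map(int,u)),4,col,1)
cv2.imwrite('pics/w3c.png',im)
E
```

```text
(no output)
```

View pics/w3c.png

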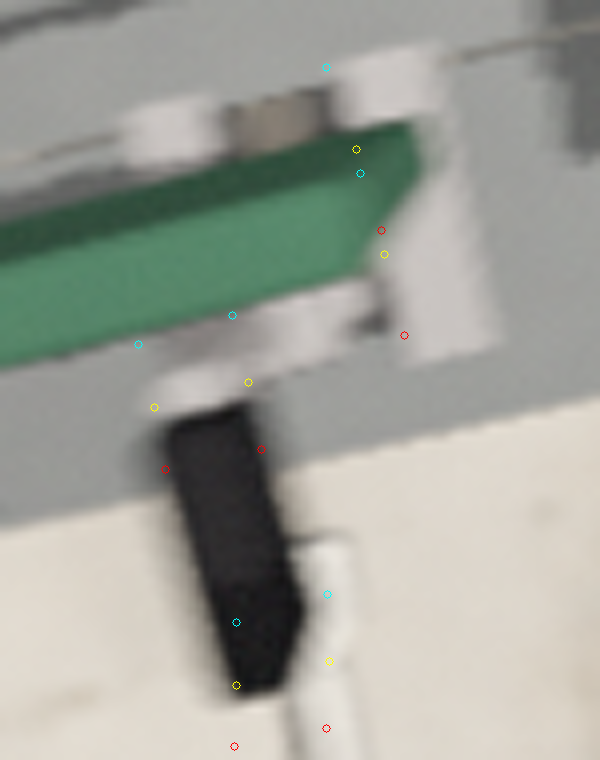

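```bash
python3 - <<'E'
from h import *
plan(c2w(PC,[-.024,.026,.26])[0],9,3)
E
```

```text
[{"slide":[0.23, -0.41, 0.19],"spin":-0.55}, {"slide":[0.26, -0.39, 0.19],"spin":-0.55}, {"slide":[0.29, -0.37, 0.19],"spin":-0.55}]
```

>>> servo_tool --deltas '[{"slide": [0.23, -0.41, 0.19], "spin": -0.55}, {"slide": [0.26, -0.39, 0.19], "spin": -0.55}, {"slide": [0.29, -0.37, 0.19], "spin": -0.55}, {"slide": [0, 0, 0], "spin": 0}, {"slide": [0, 0, 0], "spin": 0}]'

```text
time_s: 9.6
tcp_pos: [0.5499, 0.1173, 0.2573]
ee_rot: [[0.987, 0.162, -0.008], [0.162, -0.987, -0.013], [-0.01, 0.012, -1.0]]
wrist_force: [1.0, -0.1, -0.4]
gripper_width: 0.412
```

```bash
python3 - <<'E'
from h import *
s=st(); print(s['ee_rot'][:,2]); plan(c2w(PC,[-.024,.026,.151])[0],9,6)
E
```

```text
t 9.60 p [0.5499 0.1173 0.2573] yaw 9.3 cup [-25.1  28.1 257.3] F [ 1.  -0.1 -0.4] M [-0.03  0.01 -0.03] w 0.412 J [ 29.  14.  -3.   0. -74.  70.]
[-0.0080566  -0.0130206  -0.99988277]
[{"slide":[0.01, 0.01, 0.71],"spin":0.01}, {"slide":[0.01, 0.01, 0.71],"spin":0.01}, {"slide":[0.01, 0.01, 0.71],"spin":0.01}, {"slide":[0.01, 0.01, 0.71],"spin":0.01}, {"slide":[0.01, 0.01, 0.71],"spin":0.01}, {"slide":[0.01, 0.01, 0.71],"spin":0.01}]
```

>>> servo_tool --deltas '[{"slide": [0.02, 0, 0.6], "spin": 0}, {"slide": [0.02, 0, 0.6], "spin": 0}, {"slide": [0.02, 0, 0.6], "spin": 0}, {"slide": [0, 0, 0], "spin": 0}]'

```text
time_s: 10.0
tcp_pos: [0.5504, 0.115, 0.2125]
ee_rot: [[0.988, 0.153, -0.006], [0.153, -0.988, -0.012], [-0.008, 0.011, -1.0]]
wrist_force: [-0.2, -0.0, 0.2]
gripper_width: 0.413
```

```bash
python3 - <<'E'
from h import *
from station import optics
s=st(); c=optics.capture('wrist'); pickle.dump(c,open('w4.pkl','wb'))
x0,y0=165,120
im=cv2.resize(c['frame'][y0:y0+150,x0:x0+200,::-1],None,fx=4,fy=4,interpolation=cv2.INTER_CUBIC)
cv2.imwrite('pics/w4.png',im)
plan(c2w(PC,[-.024,.026,.151])[0],9,4)
E
```

```text
t 10.00 p [0.5504 0.115  0.2125] yaw 8.8 cup [-25.   25.7 212.5] F [-0.2 -0.   0.2] M [-0.03  0.03  0.02] w 0.413 J [ 29.  16.  -7.   0. -68.  70.]
[{"slide":[0.0, -0.0, 0.63],"spin":-0.01}, {"slide":[0.0, -0.0, 0.63],"spin":-0.01}, {"slide":[0.0, -0.0, 0.63],"spin":-0.01}, {"slide":[0.0, -0.0, 0.63],"spin":-0.01}]
```

View pics/w4.png

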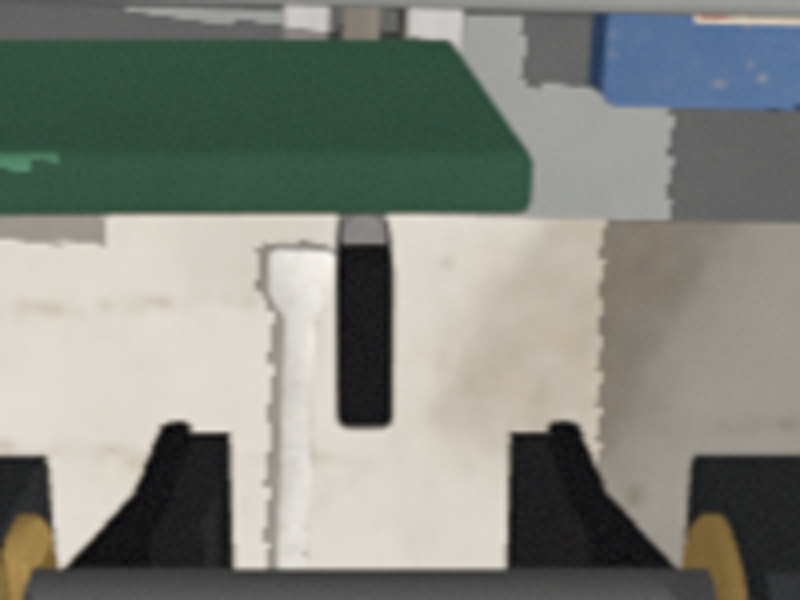

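The thumb piece (column 365) is centred between the fingers (230 and 510), and the door edge is level with the tool.

>>> servo_tool --deltas '[{"slide": [0.02, 0.01, 0.6], "spin": 0}, {"slide": [0.02, 0.01, 0.6], "spin": 0}, {"slide": [0.02, 0.01, 0.6], "spin": 0}, {"slide": [0, 0, 0.6], "spin": 0}, {"slide": [0, 0, 0], "spin": 0}]'

```text
time_s: 10.55
tcp_pos: [0.5564, 0.1136, 0.1598]
ee_rot: [[0.989, 0.149, 0.009], [0.149, -0.989, -0.008], [0.008, 0.009, -1.0]]
wrist_force: [-0.1, 0.1, -0.7]
gripper_width: 0.412
```

```bash
python3 - <<'E'
from h import *
s=st()
E
```

```text
t 10.55 p [0.5564 0.1136 0.1598] yaw 8.6 cup [-19.1  23.6 159.8] F [-0.1  0.1 -0.7] M [-0.04  0.05  0.  ] w 0.412 J [ 28.  18. -12.   1. -60.  70.]
```

>>> servo_tool --deltas '[{"slide": [-0.08, -0.04, 0.2], "spin": 0}, {"slide": [-0.08, -0.04, 0.2], "spin": 0}, {"slide": [0, 0, 0], "spin": 0}]'

```text
time_s: 10.85
tcp_pos: [0.5538, 0.1153, 0.1527]
ee_rot: [[0.989, 0.148, 0.015], [0.148, -0.989, -0.006], [0.014, 0.008, -1.0]]
wrist_force: [-0.8, -0.8, 0.4]
gripper_width: 0.414
```

>>> servo_tool --deltas '[{"slide": [0, 0, 0], "spin": 0}, {"slide": [0, 0, 0], "spin": 0}, {"slide": [0, 0, 0], "spin": 0}, {"slide": [0, 0, 0], "spin": 0}]' --gripper 255

```text
time_s: 11.25
tcp_pos: [0.5546, 0.1157, 0.1545]
ee_rot: [[0.989, 0.148, 0.018], [0.149, -0.989, -0.005], [0.017, 0.008, -1.0]]
wrist_force: [-0.3, -0.0, -1.1]
gripper_width: 0.131
```

```bash
python3 - <<'E'
from h import *
s=st()
E
```

```text
t 11.25 p [0.5546 0.1157 0.1545] yaw 8.5 cup [-20.6  25.9 154.5] F [-0.3 -0.  -1.1] M [-0.01  0.04  0.01] w 0.131 J [ 29.  18. -13.   1. -58.  69.]
```

>>> servo_tool --deltas '[{"slide": [0, 0, 0], "spin": 0}, {"slide": [0, 0, -0.04], "spin": 0}, {"slide": [0, 0, -0.06], "spin": 0}]'

```text
time_s: 11.55
tcp_pos: [0.5542, 0.116, 0.1559]
ee_rot: [[0.989, 0.148, 0.016], [0.148, -0.989, -0.005], [0.015, 0.007, -1.0]]
wrist_force: [1.5, 0.8, -2.8]
gripper_width: 0.11
```

```bash
python3 - <<'E'
from h import *
s=st()
E
```

```text
t 11.55 p [0.5542 0.116  0.1559] yaw 8.5 cup [-21.1  26.3 155.9] F [ 1.5  0.8 -2.8] M [ 0.11 -0.27  0.01] w 0.110 J [ 29.  18. -13.   1. -59.  69.]
```

>>> servo_tool --deltas '[{"slide": [0, 0, -0.1], "spin": 0}, {"slide": [0, 0, -0.1], "spin": 0}, {"slide": [0, 0, -0.1], "spin": 0}]'

```text
time_s: 11.85
tcp_pos: [0.5534, 0.1161, 0.1563]
ee_rot: [[0.989, 0.145, 0.012], [0.145, -0.989, -0.004], [0.011, 0.006, -1.0]]
wrist_force: [5.7, -0.0, -13.3]
gripper_width: 0.113
```

```bash
python3 - <<'E'
from h import *
s=st()
E
```

```text
t 11.85 p [0.5534 0.1161 0.1563] yaw 8.4 cup [-21.8  26.4 156.3] F [  5.7  -0.  -13.3] M [-0.06 -1.88 -0.02] w 0.113 J [ 29.  18. -13.   1. -59.  69.]
```

>>> servo_tool --deltas '[{"slide": [0.06, 0, -0.08], "spin": -0.06}, {"slide": [0.06, 0, -0.08], "spin": -0.06}, {"slide": [0.06, 0, -0.08], "spin": -0.06}]'

```text
time_s: 12.15
tcp_pos: [0.5538, 0.116, 0.1563]
ee_rot: [[0.986, 0.168, -0.001], [0.168, -0.986, -0.006], [-0.002, 0.006, -1.0]]
wrist_force: [1.6, 0.8, -15.0]
gripper_width: 0.111
```

```bash
python3 - <<'E'
from h import *
s=st()
E
```

```text
t 12.15 p [0.5538 0.116  0.1563] yaw 9.7 cup [-21.4  26.3 156.3] F [  1.6   0.8 -15. ] M [ 0.19 -0.6  -0.22] w 0.111 J [ 28.  18. -12.   0. -60.  71.]
```

>>> servo_tool --deltas '[{"slide": [0.1, 0, -0.03], "spin": -0.03}, {"slide": [0.1, 0, -0.03], "spin": -0.03}, {"slide": [0.1, 0, -0.03], "spin": -0.03}]'

```text
time_s: 12.45
tcp_pos: [0.5558, 0.1158, 0.1563]
ee_rot: [[0.984, 0.18, -0.015], [0.18, -0.984, -0.009], [-0.017, 0.007, -1.0]]
wrist_force: [-4.6, 0.8, -11.1]
gripper_width: 0.109
```

```bash
python3 - <<'E'
from h import *
s=st()
E
```

```text
t 12.45 p [0.5558 0.1158 0.1563] yaw 10.3 cup [-19.5  25.9 156.3] F [ -4.6   0.8 -11.1] M [ 0.12  0.99 -0.13] w 0.109 J [ 28.  19. -11.   0. -61.  72.]
```

>>> servo_tool --deltas '[{"slide": [0.1, 0, -0.04], "spin": 0}, {"slide": [0.1, 0, -0.04], "spin": 0}, {"slide": [0.1, 0, -0.04], "spin": 0}]'

```text
time_s: 12.75
tcp_pos: [0.5613, 0.1157, 0.1602]
ee_rot: [[0.983, 0.183, -0.02], [0.182, -0.983, -0.013], [-0.023, 0.009, -1.0]]
wrist_force: [-9.8, -0.1, -5.7]
gripper_width: 0.109
```

```bash
python3 - <<'E'
from h import *
s=st()
E
```

```text
t 12.75 p [0.5613 0.1157 0.1602] yaw 10.5 cup [-14.   25.1 160.2] F [-9.8 -0.1 -5.7] M [0.26 2.85 0.3 ] w 0.109 J [ 28.  20.  -9.   0. -62.  73.]
```

It rose 4 mm, so the head is in the eye. I'll lift straight up.

>>> servo_tool --deltas '[{"slide": [-0.02, 0, -0.12], "spin": 0}, {"slide": [0, 0, -0.12], "spin": 0}, {"slide": [0, 0, -0.12], "spin": 0}]'

```text
time_s: 13.05
tcp_pos: [0.5623, 0.1157, 0.1734]
ee_rot: [[0.982, 0.188, -0.017], [0.187, -0.982, -0.014], [-0.019, 0.011, -1.0]]
wrist_force: [-2.2, -1.2, -3.3]
gripper_width: 0.11
```

```bash
python3 - <<'E'
from h import *
s=st()
E
```

```text
t 13.05 p [0.5623 0.1157 0.1734] yaw 10.8 cup [-13.   25.  173.4] F [-2.2 -1.2 -3.3] M [-0.31  0.7   0.33] w 0.110 J [ 28.  19.  -8.   0. -64.  73.]
```

>>> servo_tool --deltas '[{"slide": [0, 0, -0.1], "spin": 0}, {"slide": [0, 0, -0.1], "spin": 0}, {"slide": [0, 0, -0.12], "spin": 0}, {"slide": [0, 0, -0.12], "spin": 0}]'

```text
time_s: 13.45
tcp_pos: [0.5598, 0.1157, 0.1789]
ee_rot: [[0.982, 0.186, -0.026], [0.186, -0.982, -0.014], [-0.028, 0.009, -1.0]]
wrist_force: [0.8, -0.3, -22.2]
gripper_width: 0.11
```

```bash
python3 - <<'E'
from h import *
s=st()
E
```

```text
t 13.45 p [0.5598 0.1157 0.1789] yaw 10.7 cup [-15.5  25.3 178.9] F [  0.8  -0.3 -22.2] M [-0.   -0.52  0.17] w 0.110 J [ 28.  19.  -8.   0. -65.  73.]
```

The bolt hit its upper stop at 24 mm with 22 N. Now I'll relax the lift and swing the left-hand door.

>>> servo_tool --deltas '[{"slide": [0, 0, 0], "spin": 0}, {"slide": [-0.26, -0.06, 0], "spin": 0.36}, {"slide": [-0.53, -0.13, 0], "spin": 0.72}, {"slide": [-0.53, -0.13, 0], "spin": 0.72}]'

```text
time_s: 13.85
tcp_pos: [0.5277, 0.1193, 0.1788]
ee_rot: [[0.997, -0.073, -0.026], [-0.073, -0.997, -0.017], [-0.024, 0.019, -1.0]]
wrist_force: [-1.6, -0.3, -16.5]
gripper_width: 0.109
```

```bash
cat >> h.py <<'E'
def ang_l(P):
    q=w2c(P)[:2]-[0,.16]; return (np.arctan2(-.133,-.025)-np.arctan2(q[1],q[0]))%(2*np.pi), np.hypot(*q)*1000
E
python3 - <<'E'
from h import *
s=st(); print(ang_l(s['tcp_pos']), np.radians(6.8-yaw(s['ee_rot'])))
E
```

```text
t 13.85 p [0.5277 0.1193 0.1788] yaw -4.2 cup [-47.   32.7 178.8] F [ -1.6  -0.3 -16.5] M [0.22 0.1  0.26] w 0.109 J [ 30.  16. -12.   0. -64.  56.]
(np.float64(0.16771569593954427), np.float64(135.6727648498122)) 0.19199280345023698
```

>>> servo_tool --deltas '[{"slide": [-0.53, -0.13, 0], "spin": 0.72}, {"slide": [-0.53, -0.13, 0], "spin": 0.72}, {"slide": [-0.53, -0.13, 0], "spin": 0.72}, {"slide": [-0.53, -0.13, 0], "spin": 0.72}, {"slide": [-0.53, -0.13, 0], "spin": 0.72}, {"slide": [-0.53, -0.13, 0], "spin": 0.72}]'

```text
time_s: 14.45
tcp_pos: [0.4555, 0.1636, 0.1788]
ee_rot: [[0.763, -0.645, -0.028], [-0.646, -0.763, -0.017], [-0.011, 0.031, -0.999]]
wrist_force: [-1.0, 0.3, -17.6]
gripper_width: 0.105
```

```bash
python3 - <<'E'
from h import *
s=st(); print(ang_l(s['tcp_pos']), np.radians(6.8-yaw(s['ee_rot'])))
E
```

```text
t 14.45 p [0.4555 0.1636 0.1788] yaw -40.2 cup [-113.4   85.3  178.8] F [ -1.    0.3 -17.6] M [ 0.35 -0.1   0.28] w 0.105 J [ 39.  10. -19.  -0. -62.  11.]
(np.float64(0.8022021370312016), np.float64(135.7651483299973)) 0.820811434612017
```

>>> servo_tool --deltas '[{"slide": [-0.53, -0.13, 0], "spin": 0.72}, {"slide": [-0.53, -0.13, 0], "spin": 0.72}, {"slide": [-0.53, -0.13, 0], "spin": 0.72}, {"slide": [-0.53, -0.13, 0], "spin": 0.72}, {"slide": [-0.53, -0.13, 0], "spin": 0.72}, {"slide": [-0.53, -0.13, 0], "spin": 0.72}, {"slide": [-0.53, -0.13, 0], "spin": 0.72}]'

```text
time_s: 15.15
tcp_pos: [0.4236, 0.2575, 0.1789]
ee_rot: [[0.135, -0.99, -0.026], [-0.991, -0.135, -0.01], [0.006, 0.027, -1.0]]
wrist_force: [1.3, 0.1, -18.0]
gripper_width: 0.11
```

```bash
python3 - <<'E'
from h import *
s=st(); print(ang_l(s['tcp_pos']), np.radians(6.8-yaw(s['ee_rot'])))
E
```

```text
t 15.15 p [0.4236 0.2575 0.1789] yaw -82.2 cup [-133.9  182.2  178.9] F [  1.3   0.1 -18. ] M [ 0.12 -0.64  0.11] w 0.110 J [ 50.  11. -18.  -1. -62. -41.]
(np.float64(1.549669734027301), np.float64(135.7258952866681)) 1.5539529430513672
```

One more row, then I'll relax, release and rise.

>>> servo_tool --deltas '[{"slide": [-0.53, -0.13, 0], "spin": 0.7}, {"slide": [0, 0, 0], "spin": 0}]'

```text
time_s: 15.35
tcp_pos: [0.4254, 0.2737, 0.1789]
ee_rot: [[0.034, -0.999, -0.024], [-0.999, -0.033, -0.007], [0.007, 0.024, -1.0]]
wrist_force: [0.1, -0.1, -17.8]
gripper_width: 0.112
```

>>> servo_tool --deltas '[{"slide": [0, 0, 0], "spin": 0}, {"slide": [0, 0, 0], "spin": 0}, {"slide": [0, 0, 0], "spin": 0}]' --gripper 170

```text
time_s: 15.65
tcp_pos: [0.4323, 0.2771, 0.1886]
ee_rot: [[0.041, -0.999, -0.005], [-0.999, -0.041, 0.003], [-0.003, 0.005, -1.0]]
wrist_force: [-0.7, -0.2, 0.4]
gripper_width: 0.285
```

```bash
python3 - <<'E'
from h import *
s=st(); print(ang_l(s['tcp_pos']), np.radians(6.8-yaw(s['ee_rot'])))
E
```

```text
t 15.65 p [0.4323 0.2771 0.1886] yaw -87.6 cup [-123.   200.7  188.6] F [-0.7 -0.2  0.4] M [ 0.09 -0.06  0.03] w 0.285 J [ 51.  12. -16.  -0. -62. -48.]
(np.float64(1.7046476959704817), np.float64(129.54566008983386)) 1.648322124357751
```

>>> servo_tool --deltas '[{"slide": [0, 0, -0.4], "spin": 0}, {"slide": [0, 0, -0.8], "spin": 0}, {"slide": [0, 0, -1], "spin": 0}, {"slide": [0, 0, -1], "spin": 0}, {"slide": [0, 0, -1], "spin": 0}, {"slide": [0, 0, -1], "spin": 0}]'

```text
time_s: 16.25
tcp_pos: [0.4375, 0.2757, 0.3366]
ee_rot: [[0.043, -0.999, 0.016], [-0.999, -0.043, 0.014], [-0.013, -0.016, -1.0]]
wrist_force: [0.8, 0.6, 0.2]
gripper_width: 0.332
```

>>> servo_tool --deltas '[{"slide": [-0.8, 0, 0], "spin": 0}, {"slide": [-0.8, 0, 0], "spin": 0}, {"slide": [-0.8, 0, 0], "spin": 0}, {"slide": [-0.8, 0, 0], "spin": 0}, {"slide": [-0.4, 0, 0], "spin": 0}, {"slide": [0, 0, 0], "spin": 0}]'

```text
time_s: 16.85
tcp_pos: [0.4375, 0.3715, 0.3528]
ee_rot: [[0.043, -0.998, 0.036], [-0.999, -0.042, 0.031], [-0.03, -0.038, -0.999]]
wrist_force: [0.4, 0.0, 0.3]
gripper_width: 0.333
```

```bash
python3 - <<'E'
from h import *
from station import optics
st()
for n in ('scene','side','wrist'):
    c=optics.capture(n)
    cv2.imwrite(f'pics/{n}9.png',cv2.resize(c['frame'][:,:,::-1],(800,600),interpolation=cv2.INTER_CUBIC))
    pickle.dump(c,open(n+'9.pkl','wb'))
E
```

```text
t 16.85 p [0.4375 0.3715 0.3528] yaw -87.5 cup [-106.6  293.8  352.8] F [0.4 0.  0.3] M [0.02 0.01 0.  ] w 0.333 J [ 57.  12.   7.   1. -83. -55.]
```

View pics/scene9.png

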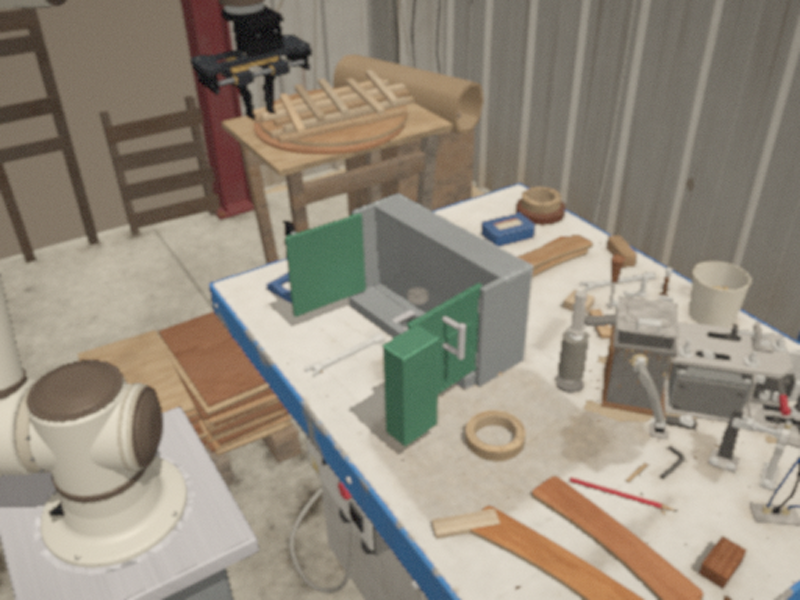

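View pics/side9.png

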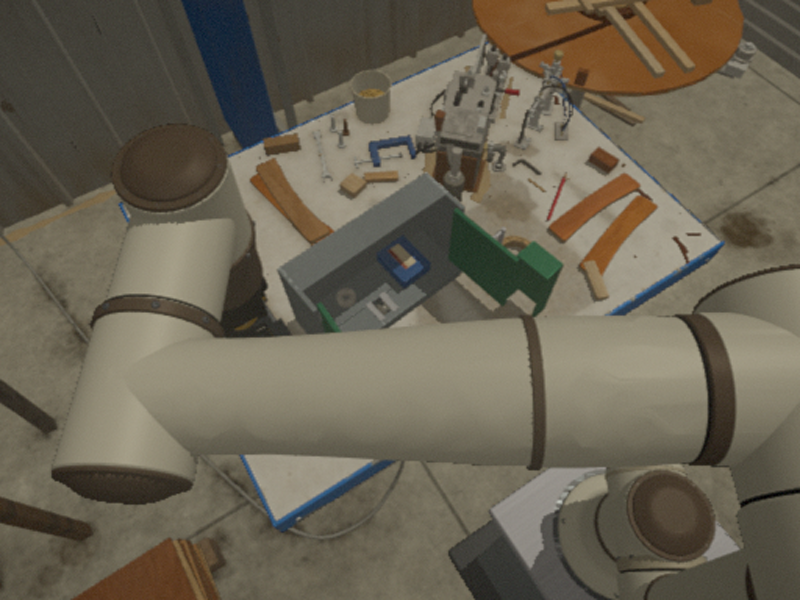

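View pics/wrist9.png

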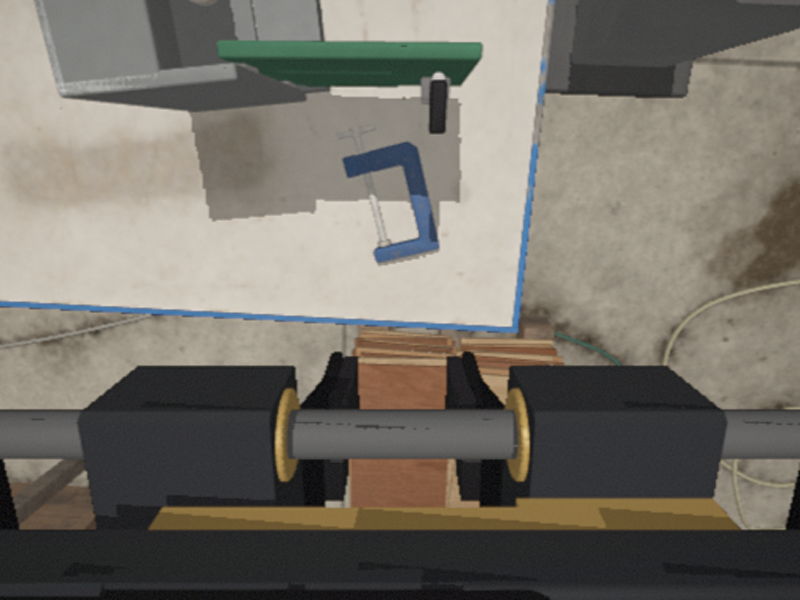

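Both doors stand open square or slightly past it. The tape roll is still at scene (494, 435) and the spanner at (315, 370). The clamp lies untouched, and the gripper is clear of everything. Handing in.

```bash
python3 -c "
from station import r
print(r.finish_job())"
```

```text
the job is handed in; nothing more can be done
None
```

The cupboard is open as asked, in the order asked, and the job was handed in at about 17 s of the 56 s allowed.

- **Right-hand door:** I gripped the bar handle and swung the door out to about 1.65 rad, worked out from the arm's position.
- **Foot bolt:** With the left-hand door at its starting position the bolt stopped dead after about 2 mm. I eased the door in while lifting, the head found the eye with the bolt pushed in roughly 7–9 mm, and it rose about 24 mm to a hard upper stop, where the wrist read 22 N upward.
- **Left-hand door:** I swung it out by the thumb piece to about 1.65 rad, released it and backed the arm away.

**Last checks:**
- In the final pictures both doors stand square or slightly past it and the gripper touches nothing.
- The spanner and tape roll are at the same pixel positions as at the start. The clamp shows no sign of being disturbed, but I only saw it from a different view, so I did not compare it exactly.
- I did not measure the bolt's height again after letting go. That it is fully up rests on the stop felt while lifting and the door swinging free.
- The largest wrist force I saw between moves was about 22 N, well under the limit.

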